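# Lock the cable box cover with the slotted key

### The job

One of the two slotted quarter-turn fasteners on the cable box's cover is still undone: its slot lies across the box instead of along it. Lift the key out of its wooden stand, set its blade fully into that slot and turn it clockwise (seen from above) until the fastener is fully home, with its slot along the box. Leave the key standing upright in the slot, let go of it, and leave the other fastener locked.

Things in the scene. Friction and masses are not known exactly. Their poses are not given: they have to be found in the camera images.
- key: Upright flat key, 56 mm tall, 70 g. Upward from the bottom: steel blade 34 mm wide (x), 4 mm thick (y), 10 mm long; round flange 40 mm across at 10 to 14 mm; neck; black wing grip 42 mm wide (x), 12 mm thick (y) at 16 to 56 mm. Grip it across the 12 mm, about 40 mm above the blade's tip. Origin: centre of the blade's bottom edge; z up, x along the blade.
- key_stand: Fixed wooden block 72 x 56 x 20 mm with a slot-shaped hole in which the key stands blade-down, its flange on the block's top; lift straight up 15 mm or more to clear it. Origin: centre of its underside.
- undone_slot (a point): Undone fastener: round aluminium cam 52 mm across in a black collar; in either well of the cover. Point: centre of its top face, 42 mm above the desk, 2 mm above the cover; z up, x along the slot (either way round), turning with it. The slot crosses the whole cam, 12 mm wide and deep, edges bevelled. Blade fully in: flange rests on the cam, blade tip 10 mm below this point, key stands by itself.
- undone_cam (a joint): Turn of the undone fastener, rad, growing clockwise from above: 0 = slot straight across the box, 1.571 = home, slot along the box, firm stop. Starts between 0 and 0.25. Friction about 0.12 N m; stays where left. Play: a centred blade turns about 0.23 rad in the slot before it carries the cam along, so turn that much further.
- done_slot (a point): The fastener that is already locked, the same in every way; same point and axes. Its slot lies along the box.
- done_cam (a joint): Turn of the locked fastener, as above; starts within 0.02 of home (1.571).
- cable_box: Fixed low box, grey cover over a black base, 116 mm (its x) by 240 mm (its y) by 40 mm high, fasteners 65 mm either side of its middle along y. Origin: centre of its underside; z up. A memory stick lies between the fasteners.

How it is judged (in metres and radians):
On the way, in this order (a step that is already met when the one before it is completed fails the run):
1. the key's blade is in the slot of the undone fastener, before it is turned (horizontal distance between key and undone_slot below 0.012 m and z of key in the frame of undone_slot below -0.005 m and value of joint undone_cam below 0.8 rad), for 0.1 s.
2. with the blade in the slot, the fastener has been turned home (horizontal distance between key and undone_slot below 0.014 m and z of key in the frame of undone_slot below -0.004 m and value of joint undone_cam above 1.396 rad), for 0.1 s.
At the end, for the whole second after the job is handed in: Both fasteners are within 10 degrees of home (slot along the box); the key stands released and at rest in the slot of the fastener that was undone, within 14 mm of its centre, its blade at least 5 mm deep and its axis within about 11 degrees of upright (value of joint each of undone_cam, done_cam above 1.396 rad and horizontal distance between key and undone_slot below 0.014 m and z of key in the frame of undone_slot below -0.005 m and angle between key's own z axis and vertical below 0.2 rad and linear speed of key below 0.02 m/s); the robot touches nothing.
It fails at once if the fastener that was already locked is turned back by more than 10 degrees (value of joint done_cam below 1.396 rad).
It also fails if it takes over 42 s, if anything falls off the work surface, if the arm or the gripper's body presses on something with over 40 N, if the wrist force passes 120 N, or if a joint passes its speed limit or range.

### The arm

A 7-joint arm with a two-finger parallel gripper is mounted at the origin on the work surface; the furniture and walls round the work are solid. World frame = base frame: x ahead of the robot, y to its left, z up, the work surface at z = 0. Lengths are in mm, angles in rad, forces in N, time in s.
With the tool pointing down it reaches from about 400 to 875 mm from the base axis. Payload 4.4 kg.
Tool frame: the origin (TCP) lies between the finger pads; the fingertips stand 22 mm ahead of it and the grasp point (between the pads) lies 3 mm ahead of it; z points along the fingers, y is the line along which they close (so a half turn about z gives the same grasp; the last joint's range is limited). The gripper opens to 85 mm and grips with 20 to 120 N. Pads are 22 mm wide; open, the fingers measure 114 mm over their backs; the gripper's body (76 mm by 85 mm) begins 54 mm behind the grasp point. The pads swing forward as they close: fully open they stand 13 mm farther back than shut.
Start: joints at [-1.251, 0.628, 0.038, 1.517, -0.027, 0.996, -0.02], TCP at [244.574, 602.247, 253.313] pointing down, gripper open.
Joint ranges: [-3.06, 3.06], [-0.37, 2.12], [-1.25, 1.32], [0.18, 2.47], [-1.1, 4.24], [0.23, 1.98], [-2.94, 2.94]. Speed limits (rad/s): [2.57, 2.57, 3.14, 3.14, 3.14, 3.14, 3.14].

### API

Orientations are given as [roll, pitch, yaw] about the fixed x, y, z axes, in that order (R = Rz(yaw) Ry(pitch) Rx(roll)).
In Python, from cell import ctrl gives the robot as it stands.
- The arm moves only by the tool step_arm, never from a script. Its argument "plan" is a list of rows, each an object of numbers: "dx", "dy", "dz": the shift along the tool's x, y, z scaled (see below); "ax", "ay", "az": the turn, a rotation vector about the tool's x, y, z scaled (see below); "gripper": the opening, from 0 (shut) to 1 (fully open). A call has 1 to 20 rows; each row shifts and turns the commanded pose from where the row before left it, along the tool's axes as they then stand; what a row does not reach is not made up. The controller multiplies each number of a shift by 0.3 m and each number of a turn by 90 degrees. A row lasts 1/8 s, in which the tool goes at most 62.5 mm and 10.7 degrees, less where a joint would pass 70% of its speed; a pose out of reach is approached as far as the arm can. A call with a number of a shift or a turn outside -1 to 1 is refused whole. A call with a gripper value outside its range is refused whole. The fingers move at their own pace and stop on an object; the grip force is fixed at half the most. Time passes only in rows, so rows that do not move let the fingers close. It gives the time, the measured TCP pose, the force, the opening and the grip force at its end, in the units of the state.
- ctrl.read_state(): the state, without advancing time (a new reading comes with each control period).
- ctrl.get_image(name): name is "scene" or "side" or "wrist"; returns a dict with "color" (384x512x3 uint8, red, green, blue), "range_z" (384x512 float32, mm along the optical axis (not along the pixel's ray), 0 where there is no reading), "fx", "fy", "cx", "cy" (pixels), "T" (4x4, takes a point from camera to world coordinates); the wrist camera has in their place "T_tool_cam" (4x4, takes a point from camera to tool coordinates, whose origin is the TCP and whose axes are the flange's). Camera axes: x right, y down, z forward; pixel columns grow to the right and rows downward; lengths in mm; the calibration is good to about 2 mm. A picture is of the moment at which its call begins: read the wrist's pose just before it.
- ctrl.finish_job(): hands the job in; it is judged then, once.
The state is a dict: "clock": time; "qpos": joint angles; "qd": joint speeds; "tau": joint torques, N m; "eef_pos": TCP position; "tool_rot": TCP orientation; "force": force on the tool from outside, world axes, zero at the start; "torque": the same for the moment, N m; "width": finger opening in mm; "gripper_force": force on a finger pad.
Only numpy, scipy, OpenCV 4.12 (cv2) and the standard library are available. Lean on these libraries where they do the work, as an engineer would, in place of code of your own. Each camera call takes 0.05 s, during which the arm holds its last target. There are 200 camera calls.

## Working session

There is one attempt and no reset: what is moved stays moved. The work goes in short steps, Python scripts to look and compute and a tool call to move; the robot and the scene stay as the last step left them, time stands still between calls to the robot, and variables do not carry over. Pictures are saved under pics/ and viewed, at most 10 in all, crops included, and the job is handed in when it is done.

Besides the shell and the picture viewer there is one more tool, called after "Call:" as a command line: name --argument value ..., lists and objects as JSON in quotes. step_arm: Moves the arm, as the interface text tells. Shifts and turns lie within -1 to 1; 1 stands for 0.3 m of shift or 90 degrees of turn. Its arguments: {"type":"object","properties":{"plan":{"type":"array"}},"required":["plan"]}

```bash
mkdir -p pics; cat > h.py <<'E'
import numpy as np,cv2
from cell import ctrl
from scipy.spatial.transform import Rotation as R
def cam(n):
    s=ctrl.read_state(); im=ctrl.get_image(n)
    if n=="wrist":
        T=np.eye(4);T[:3,:3]=R.from_euler('xyz',s['tool_rot']).as_matrix();T[:3,3]=s['eef_pos'];im['T']=T@im['T_tool_cam']
    return im
def onplane(im,uv,z):
    uv=np.atleast_2d(uv).astype(float)
    d=np.c_[(uv[:,0]-im['cx'])/im['fx'],(uv[:,1]-im['cy'])/im['fy'],np.ones(len(uv))]@im['T'][:3,:3].T
    o=im['T'][:3,3]; return o+d*((z-o[2])/d[:,2])[:,None]
def cloud(im):
    v,u=np.mgrid[:384,:512];Z=im['range_z']
    P=np.stack([(u-im['cx'])/im['fx']*Z,(v-im['cy'])/im['fy']*Z,Z],-1)
    return P@im['T'][:3,:3].T+im['T'][:3,3]
def save(im,f): cv2.imwrite(f,im['color'][...,::-1])
E
python3 - <<'E'
from h import *
print(ctrl.read_state())
a=[cam(n) for n in("scene","side","wrist")]
for n,i in zip("swt",a): print(i['T'].round(2).tolist(),i['fx'],i['cx'])
import pickle;pickle.dump(a,open('a.pkl','wb'))
save(a[0],'pics/scene.png');save(a[1],'pics/side.png');save(a[2],'pics/wrist.png')
E
```

```text
{'clock': 0.0, 'qpos': array([-1.25083411,  0.62933867,  0.03844644,  1.51840935, -0.02702299,
        0.99631502, -0.02001934]), 'qd': array([-1.00226153e-03, -1.36238547e-04,  1.07849325e-03,  8.92788528e-05,
        4.30885749e-05, -2.34459964e-04,  9.31100279e-04]), 'tau': array([-6.54337418e-04, -5.63398218e+01,  1.22545637e+00, -1.93438482e+01,
        1.08784102e-02,  1.05635799e-02,  2.00705671e-05]), 'eef_pos': array([244.31306424, 601.67907391, 252.38075043]), 'tool_rot': array([-3.13964024e+00,  9.82999433e-06,  2.75579403e+00]), 'force': array([ 0.0710922 , -0.55423115, -0.72307369]), 'torque': array([-0.02231499, -0.01494652,  0.00922453]), 'gripper_force': 0.0, 'width': 85.31495502207565}
[[0.46, 0.63, -0.63, 970.58], [0.89, -0.32, 0.32, -326.52], [0.0, -0.71, -0.71, 672.5], [0.0, 0.0, 0.0, 1.0]] 353.9793062982279 257.4703529292126
[[0.86, -0.41, 0.29, 226.12], [-0.5, -0.7, 0.51, -475.69], [-0.0, -0.58, -0.81, 741.6], [0.0, 0.0, 0.0, 1.0]] 407.68647244762565 248.73994207195727
[[0.38, 0.89, 0.25, 180.7], [0.93, -0.36, -0.1, 627.0], [-0.0, 0.27, -0.96, 374.54], [0.0, 0.0, 0.0, 1.0]] 285.2134454937883 253.21777448113613
```

View pics/scene.png

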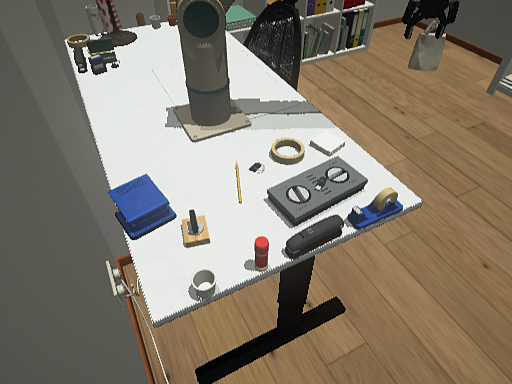

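View pics/side.png

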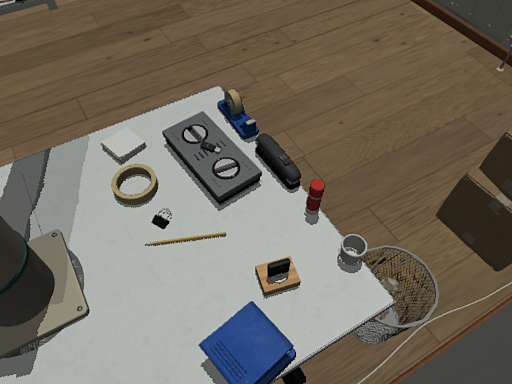

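The scene view shows the box with its cams at (298,195) and (337,176), and the stand with the key at (196,230). In the side view the cams are at (194,134) and (226,168), and the key is at (278,270). I'll measure next.

```bash
python3 - <<'E'
from h import *
import pickle
a=pickle.load(open('a.pkl','rb'))
for n,im,boxes in (("scene",a[0],[(280,178,318,212),(320,160,355,192)]),("side",a[1],[(175,118,213,152),(208,152,246,186)])):
    C=cloud(im);g=im['color'].min(2)
    for x0,y0,x1,y1 in boxes:
        m=np.zeros(g.shape,np.uint8);m[y0:y1,x0:x1]=(g[y0:y1,x0:x1]>150)
        k,l,st,c=cv2.connectedComponentsWithStats(m)
        uv=np.argwhere((m>0)&(C[...,2]>32))[:,::-1]
        P=onplane(im,uv,42)[:,:2]
        (cc,r)=cv2.minEnclosingCircle(P.astype(np.float32))
        print(n,'cam',cc,r,len(P),P.mean(0),[s.tolist() for s in st[1:] if s[4]>5])
    hsv=cv2.cvtColor(im['color'],cv2.COLOR_RGB2HSV)
    # stand top: brown, height ~20
    sl=(slice(205,255),slice(170,220)) if n=="scene" else (slice(245,300),slice(245,310))
    Q=C[sl];w=(hsv[sl][...,1]>70)&(abs(Q[...,2]-20)<5)
    print('stand',cv2.minAreaRect(Q[w][:,:2].astype(np.float32)),w.sum())
    b=(hsv[sl][...,2]<60)&(Q[...,2]>35)
    print('grip',cv2.minAreaRect(Q[b][:,:2].astype(np.float32)),b.sum(),Q[b][:,2].max())
    w=(Q[...,2]>68)
    if w.sum()>4:print('griptop',cv2.minAreaRect(Q[w][:,:2].astype(np.float32)),w.sum())
    sl=(slice(145,235),slice(255,380)) if n=="scene" else (slice(100,215),slice(150,275))
    Q=C[sl];w=(abs(Q[...,2]-40)<4)&(hsv[sl][...,1]<40);m=cv2.morphologyEx(w.astype(np.uint8),cv2.MORPH_OPEN,np.ones((3,3)))
    k,l,st,_=cv2.connectedComponentsWithStats(m);i=1+st[1:,4].argmax()
    print('box',cv2.minAreaRect(Q[l==i][:,:2].astype(np.float32)))
crop=lambda im,x0,y0,x1,y1,s:cv2.resize(im['color'][y0:y1,x0:x1,::-1],None,fx=s,fy=s,interpolation=cv2.INTER_CUBIC)
A=crop(a[0],260,150,370,230,5);B=crop(a[1],160,105,270,205,5)
cv2.imwrite('pics/c.png',cv2.resize(np.vstack([A,B]),None,fx=.66,fy=.66))
E
```

```text
scene cam (450.74322509765625, 58.376033782958984) 48.91911315917969 163 [468.90324986  47.84631626] [[280, 178, 10, 5, 30], [316, 185, 2, 4, 7], [298, 187, 11, 13, 74], [289, 188, 11, 14, 76]]
scene cam (446.4107971191406, 165.49734497070312) 65.16990661621094 152 [453.06256202 176.28149897] [[320, 160, 8, 4, 20], [343, 160, 12, 9, 58], [328, 168, 13, 11, 69], [334, 173, 13, 8, 66]]
stand ((422.19317626953125, -218.12164306640625), (117.46305084228516, 70.04481506347656), 2.194286584854126) 369
grip ((441.97271728515625, -218.41929626464844), (11.320855140686035, 36.5355224609375), 79.08650970458984) 59 68.59178724492028
griptop ((698.8143310546875, -268.9625244140625), (6.4635162353515625, 555.5547485351562), 78.70835876464844) 16
box ((462.24237060546875, 111.1414794921875), (118.81640625, 243.09181213378906), 6.29503870010376)
side cam (453.562744140625, 176.54759216308594) 24.48809814453125 130 [453.532872   175.89084491] [[175, 118, 12, 6, 42], [193, 126, 12, 11, 65], [184, 130, 13, 11, 65]]
side cam (468.8331604003906, 47.03605651855469) 24.36407470703125 164 [468.56623266  46.38511121] [[215, 159, 19, 9, 77], [218, 167, 19, 9, 87]]
stand ((437.0886535644531, -216.4993438720703), (56.54732131958008, 72.6884536743164), 78.38064575195312) 606
grip ((328.84881591796875, -335.9877624511719), (344.8055419921875, 37.22589111328125), 47.509490966796875) 249 741.5959153237294
griptop ((322.95477294921875, -343.81353759765625), (327.0945129394531, 8.934234619140625), 52.14612579345703) 12
box ((461.1389465332031, 112.88246154785156), (117.70663452148438, 244.7543182373047), 6.41728401184082)
```

View pics/c.png

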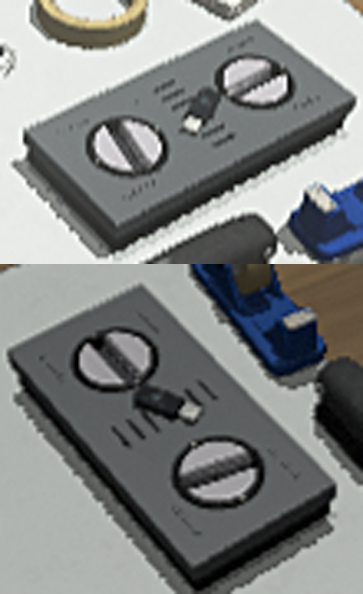

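Slot of the cam at about (468.7, 47) lies across the box, so that one is undone. I'll go above it and look with the wrist camera.

Call:
step_arm --plan '[{"az": -0.12,"gripper": 1},{"dx": -0.091,"dy": -0.139,"dz": 0.02,"gripper": 1},{"dx": -0.091,"dy": -0.139,"dz": 0.02,"gripper": 1},{"dx": -0.091,"dy": -0.139,"dz": 0.02,"gripper": 1},{"dx": -0.091,"dy": -0.139,"dz": 0.02,"gripper": 1},{"dx": -0.091,"dy": -0.139,"dz": 0.02,"gripper": 1},{"dx": -0.091,"dy": -0.139,"dz": 0.02,"gripper": 1},{"dx": -0.091,"dy": -0.139,"dz": 0.02,"gripper": 1},{"dx": -0.091,"dy": -0.139,"dz": 0.02,"gripper": 1},{"dx": -0.091,"dy": -0.139,"dz": 0.02,"gripper": 1},{"dx": -0.091,"dy": -0.139,"dz": 0.02,"gripper": 1},{"dx": -0.091,"dy": -0.139,"dz": 0.02,"gripper": 1},{"dx": -0.091,"dy": -0.139,"dz": 0.02,"gripper": 1},{"gripper": 1},{"gripper": 1}]'

```text
invalid input
```

```bash
python3 - <<'E'
from h import *
import pickle
s=ctrl.read_state();print({k:s[k] for k in('clock','eef_pos','tool_rot','qpos')})
w=cam("wrist");pickle.dump(w,open('w1.pkl','wb'));save(w,'pics/w1.png')
E
```

```text
{'clock': 0.15, 'eef_pos': array([244.37196147, 601.83614115, 252.61159129]), 'tool_rot': array([-3.14012244e+00, -2.02735832e-05,  2.75580945e+00]), 'qpos': array([-1.25082113,  0.6291273 ,  0.03844054,  1.51811553, -0.0270265 ,
        0.99633703, -0.02000044])}
```

View pics/w1.png

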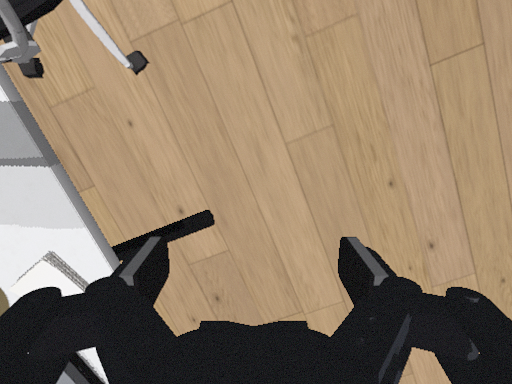

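The wrist view shows only the floor and the fingers, because the move was refused. I'll send it again with every key filled in.

Call:
step_arm --plan '[{"dx": 0,"dy": 0,"dz": 0,"ax": 0,"ay": 0,"az": -0.12,"gripper": 1},{"dx": -0.091,"dy": -0.139,"dz": 0.02,"ax": 0,"ay": 0,"az": 0,"gripper": 1},{"dx": -0.091,"dy": -0.139,"dz": 0.02,"ax": 0,"ay": 0,"az": 0,"gripper": 1},{"dx": -0.091,"dy": -0.139,"dz": 0.02,"ax": 0,"ay": 0,"az": 0,"gripper": 1},{"dx": -0.091,"dy": -0.139,"dz": 0.02,"ax": 0,"ay": 0,"az": 0,"gripper": 1},{"dx": -0.091,"dy": -0.139,"dz": 0.02,"ax": 0,"ay": 0,"az": 0,"gripper": 1},{"dx": -0.091,"dy": -0.139,"dz": 0.02,"ax": 0,"ay": 0,"az": 0,"gripper": 1},{"dx": -0.091,"dy": -0.139,"dz": 0.02,"ax": 0,"ay": 0,"az": 0,"gripper": 1},{"dx": -0.091,"dy": -0.139,"dz": 0.02,"ax": 0,"ay": 0,"az": 0,"gripper": 1},{"dx": -0.091,"dy": -0.139,"dz": 0.02,"ax": 0,"ay": 0,"az": 0,"gripper": 1},{"dx": -0.091,"dy": -0.139,"dz": 0.02,"ax": 0,"ay": 0,"az": 0,"gripper": 1},{"dx": -0.091,"dy": -0.139,"dz": 0.02,"ax": 0,"ay": 0,"az": 0,"gripper": 1},{"dx": -0.091,"dy": -0.139,"dz": 0.02,"ax": 0,"ay": 0,"az": 0,"gripper": 1},{"dx": 0,"dy": 0,"dz": 0,"ax": 0,"ay": 0,"az": 0,"gripper": 1}]'

```text
clock: 1.95
eef_pos: [468.2, 42.5, 180.9]
tool_rot: [-3.14, 0.001, 2.935]
force: [-0.9, 0.9, -0.0]
width: 85.6
gripper_force: 0.0
```

```bash
python3 - <<'E'
from h import *
import pickle
w=cam("wrist");pickle.dump(w,open('w1.pkl','wb'));save(w,'pics/w1b.png');print(ctrl.read_state()['eef_pos'],ctrl.read_state()['tool_rot'])
E
```

```text
[467.44105747  45.18340956 181.04000431] [-3.14103432e+00 -3.00367850e-04  2.93864675e+00]
```

View pics/w1b.png

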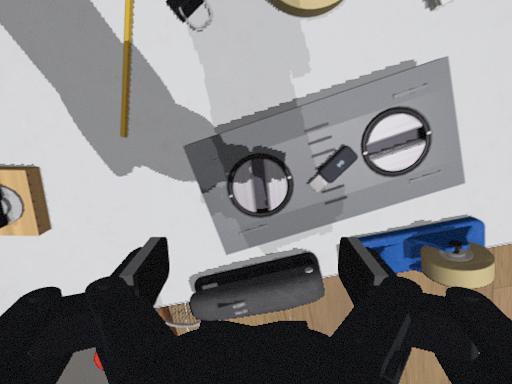

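The wrist view shows the undone cam at (261,185) with its slot across the box, and the locked cam at (396,141). I'll fit the centres and the slot direction.

```bash
python3 - <<'E'
from h import *
import pickle
w=pickle.load(open('w1.pkl','rb'));a=pickle.load(open('a.pkl','rb'))
def fit(im,uv,r,name):
    g=im['color'].min(2);m=np.zeros(g.shape,np.uint8);cv2.circle(m,uv,r,1,-1);m&=(g>130).astype(np.uint8)
    k,l,st,c=cv2.connectedComponentsWithStats(m)
    ids=[i for i in np.argsort(-st[1:,4])+1][:2]
    H=[onplane(im,np.argwhere(l==i)[:,::-1],42)[:,:2] for i in ids]
    # slot line: pca-independent: normal = difference of half-moon centroids
    d=H[0].mean(0)-H[1].mean(0)
    ang=(np.degrees(np.arctan2(d[1],d[0]))+90)%180
    chord=[cv2.minAreaRect(h.astype(np.float32)) for h in H]
    e=[]
    for h in H:
        vx=cv2.fitLine(h.astype(np.float32),cv2.DIST_L2,0,.01,.01).ravel();e.append(np.degrees(np.arctan2(vx[1],vx[0]))%180)
    print(name,'sizes',[len(h) for h in H],'circ',cv2.minEnclosingCircle(np.vstack(H).astype(np.float32)),'mid',(H[0].mean(0)+H[1].mean(0))/2,'ang',ang,e)
fit(w,(261,185),27,'w-und');fit(w,(396,141),31,'w-done')
fit(a[0],(298,195),13,'sc-und');fit(a[0],(337,176),13,'sc-done')
fit(a[1],(226,168),14,'si-und');fit(a[1],(194,134),13,'si-done')
# key grip top at z=66, dark
for n,im,sl in(('scene',a[0],(slice(205,255),slice(170,220))),('side',a[1],(slice(245,300),slice(245,310)))):
    C=cloud(im);Q=C[sl];b=(im['color'][sl].max(2)<70)&(im['range_z'][sl]>0)
    t=b&(abs(Q[...,2]-66)<5);P=onplane(im,np.argwhere(t)[:,::-1]+[sl[1].start,sl[0].start],66)[:,:2]
    print(n,'top',cv2.minAreaRect(P.astype(np.float32)),t.sum(),P.mean(0),np.histogram(Q[b][:,2],range(0,80,10))[0])
E
```

```text
w-und sizes [456, 450] circ ((470.3627624511719, 47.838172912597656), 24.99677085876465) mid [476.27173301  47.3334725 ] ang 173.0328016882711 [np.float32(157.67435), np.float32(6.853279)]
w-done sizes [892, 856] circ ((454.95709228515625, 176.51913452148438), 26.35582733154297) mid [454.6487504  176.57988516] ang 97.24174108861979 [np.float32(97.87841), np.float32(96.14936)]
sc-und sizes [80, 79] circ ((469.75213623046875, 45.88446044921875), 26.4947566986084) mid [470.48706532  45.78637748] ang 175.70856314133576 [np.float32(175.30453), np.float32(173.33916)]
sc-done sizes [86, 68] circ ((454.7115783691406, 173.76918029785156), 26.90190315246582) mid [456.98446007 174.05225615] ang 99.62848838014415 [np.float32(106.32659), np.float32(97.55875)]
si-und sizes [91, 91] circ ((468.8251037597656, 47.223167419433594), 25.111370086669922) mid [468.30104989  47.3902723 ] ang 175.71081368713777 [np.float32(175.1723), np.float32(173.14174)]
si-done sizes [78, 74] circ ((453.2658996582031, 176.01158142089844), 24.973806381225586) mid [453.4767733  176.64624727] ang 94.77287239881014 [np.float32(95.70761), np.float32(95.943855)]
scene top ((442.5125427246094, -218.15086364746094), (11.581377029418945, 40.04631805419922), 76.91487121582031) 71 [ 443.21990837 -218.39142866] [17  0  4 14 15 15 75]
side top ((435.9979248046875, -217.94140625), (11.255351066589355, 41.70363998413086), 77.06194305419922) 128 [ 436.03046404 -217.89910005] [ 90  52  55  40  47  55 133]
```

Call:
step_arm --plan '[{"dx": -0.015,"dy": -0.146,"dz": 0,"ax": 0,"ay": 0,"az": 0,"gripper": 1},{"dx": -0.015,"dy": -0.146,"dz": 0,"ax": 0,"ay": 0,"az": 0,"gripper": 1},{"dx": -0.015,"dy": -0.146,"dz": 0,"ax": 0,"ay": 0,"az": 0,"gripper": 1},{"dx": -0.015,"dy": -0.146,"dz": 0,"ax": 0,"ay": 0,"az": 0,"gripper": 1},{"dx": -0.015,"dy": -0.146,"dz": 0,"ax": 0,"ay": 0,"az": 0,"gripper": 1},{"dx": -0.015,"dy": -0.146,"dz": 0,"ax": 0,"ay": 0,"az": 0.013,"gripper": 1},{"dx": 0,"dy": 0,"dz": 0,"ax": 0,"ay": 0,"az": 0,"gripper": 1},{"dx": 0,"dy": 0,"dz": 0,"ax": 0,"ay": 0,"az": 0,"gripper": 1},{"dx": 0,"dy": 0,"dz": 0,"ax": 0,"ay": 0,"az": 0,"gripper": 1}]'

```text
clock: 3.12
eef_pos: [442.4, -213.7, 181.3]
tool_rot: [3.141, -0.0, 2.926]
force: [0.9, -0.3, -0.6]
width: 85.4
gripper_force: 0.0
```

```bash
python3 - <<'E'
from h import *
w=cam("wrist");save(w,'pics/w2.png');s=ctrl.read_state();print(s['eef_pos'],s['tool_rot'],s['clock'])
C=cloud(w);d=np.hypot(C[...,0]-439,C[...,1]+218)
b=(w['color'].max(2)<80)&(d<45)&(abs(C[...,2]-66)<6)
P=onplane(w,np.argwhere(b)[:,::-1],66)[:,:2]
print('top',cv2.minAreaRect(P.astype(np.float32)),b.sum(),P.mean(0))
hsv=cv2.cvtColor(w['color'],cv2.COLOR_RGB2HSV)
q=(hsv[...,1]>70)&(d<70)&(abs(C[...,2]-20)<5)
P=onplane(w,np.argwhere(q)[:,::-1],20)[:,:2];print('stand',cv2.minAreaRect(P.astype(np.float32)),q.sum())
E
```

```text
[ 442.3218317  -213.97588341  181.35022811] [ 3.14083960e+00 -1.38722984e-04  2.92608563e+00] 3.175
top ((438.1179504394531, -216.70323181152344), (11.354939460754395, 40.32778549194336), 77.10929870605469) 623 [ 437.58321023 -216.72190831]
stand ((438.6439514160156, -217.26193237304688), (55.68573760986328, 72.01519012451172), 77.64533996582031) 2351
```

View pics/w2.png

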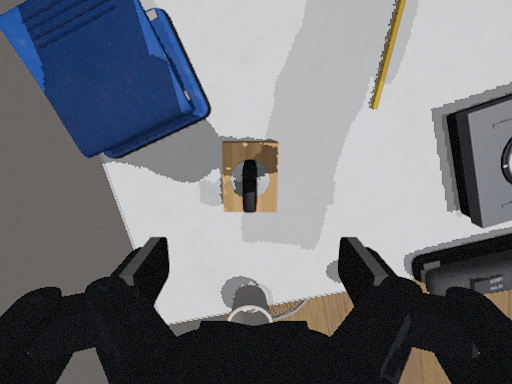

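The wrist view shows the key grip at (250,185) in its stand, centred and aligned with the fingers. Going down to grasp it.

Call:
step_arm --plan '[{"dx": 0.011,"dy": -0.013,"dz": 0.06,"ax": 0,"ay": 0,"az": 0,"gripper": 1},{"dx": 0,"dy": 0,"dz": 0.12,"ax": 0,"ay": 0,"az": 0,"gripper": 1},{"dx": 0,"dy": 0,"dz": 0.12,"ax": 0,"ay": 0,"az": 0,"gripper": 1},{"dx": 0,"dy": 0,"dz": 0.08,"ax": 0,"ay": 0,"az": 0,"gripper": 0.6},{"dx": 0,"dy": 0,"dz": 0.048,"ax": 0,"ay": 0,"az": 0,"gripper": 0.4},{"dx": 0,"dy": 0,"dz": 0,"ax": 0,"ay": 0,"az": 0,"gripper": 0.4},{"dx": 0,"dy": 0,"dz": 0,"ax": 0,"ay": 0,"az": 0,"gripper": 0.4}]'

```text
clock: 4.05
eef_pos: [438.4, -218.9, 53.6]
tool_rot: [-3.141, 0.001, 2.923]
force: [0.5, -0.6, 0.4]
width: 34.6
gripper_force: 0.0
```

Call:
step_arm --plan '[{"dx": 0,"dy": 0,"dz": 0,"ax": 0,"ay": 0,"az": 0,"gripper": 0},{"dx": 0,"dy": 0,"dz": 0,"ax": 0,"ay": 0,"az": 0,"gripper": 0},{"dx": 0,"dy": 0,"dz": 0,"ax": 0,"ay": 0,"az": 0,"gripper": 0},{"dx": 0,"dy": 0,"dz": 0,"ax": 0,"ay": 0,"az": 0,"gripper": 0}]'

```text
clock: 4.55
eef_pos: [438.6, -218.5, 53.9]
tool_rot: [3.141, 0.002, 2.924]
force: [0.0, 2.6, 6.1]
width: 11.6
gripper_force: 58.9
```

Gripped with a width of 11.6 mm. Next I'll lift it, turn to the slot's angle and carry it over the cam.

Call:
step_arm --plan '[{"dx": 0,"dy": 0,"dz": -0.06,"ax": 0,"ay": 0,"az": 0,"gripper": 0},{"dx": 0,"dy": 0,"dz": -0.1,"ax": 0,"ay": 0,"az": 0,"gripper": 0},{"dx": 0,"dy": 0,"dz": -0.13,"ax": 0,"ay": 0,"az": -0.078,"gripper": 0},{"dx": -0.002,"dy": 0.112,"dz": 0,"ax": 0,"ay": 0,"az": 0,"gripper": 0},{"dx": -0.002,"dy": 0.112,"dz": 0,"ax": 0,"ay": 0,"az": 0,"gripper": 0},{"dx": -0.002,"dy": 0.112,"dz": 0,"ax": 0,"ay": 0,"az": 0,"gripper": 0},{"dx": -0.002,"dy": 0.112,"dz": 0,"ax": 0,"ay": 0,"az": 0,"gripper": 0},{"dx": -0.002,"dy": 0.112,"dz": 0,"ax": 0,"ay": 0,"az": 0,"gripper": 0},{"dx": -0.003,"dy": 0.112,"dz": 0,"ax": 0,"ay": 0,"az": 0,"gripper": 0},{"dx": -0.003,"dy": 0.112,"dz": 0,"ax": 0,"ay": 0,"az": 0,"gripper": 0},{"dx": -0.003,"dy": 0.108,"dz": 0,"ax": 0,"ay": 0,"az": 0,"gripper": 0},{"dx": 0,"dy": 0,"dz": 0,"ax": 0,"ay": 0,"az": 0,"gripper": 0},{"dx": 0,"dy": 0,"dz": 0,"ax": 0,"ay": 0,"az": 0,"gripper": 0},{"dx": 0,"dy": 0,"dz": 0,"ax": 0,"ay": 0,"az": 0,"gripper": 0}]'

```text
clock: 6.3
eef_pos: [469.0, 45.5, 140.0]
tool_rot: [-3.141, -0.0, 3.043]
force: [0.6, 0.6, -1.3]
width: 11.6
gripper_force: 58.7
```

```bash
python3 - <<'E'
from h import *
s=ctrl.read_state();print(s['eef_pos'],s['tool_rot'],s['clock'],s['width'])
a=cam("side");b=cam("scene");w=cam("wrist")
crop=lambda im,x0,y0,x1,y1:cv2.resize(im['color'][y0:y1,x0:x1,::-1],(400,400),interpolation=cv2.INTER_CUBIC)
cv2.imwrite('pics/m.png',np.hstack([crop(a,165,60,285,180),crop(w,150,80,410,340)]))
E
```

```text
[468.95954375  45.49007486 139.96266334] [-3.14088865e+00 -2.09152629e-04  3.04332908e+00] 6.3 11.596628874820762
```

View pics/m.png

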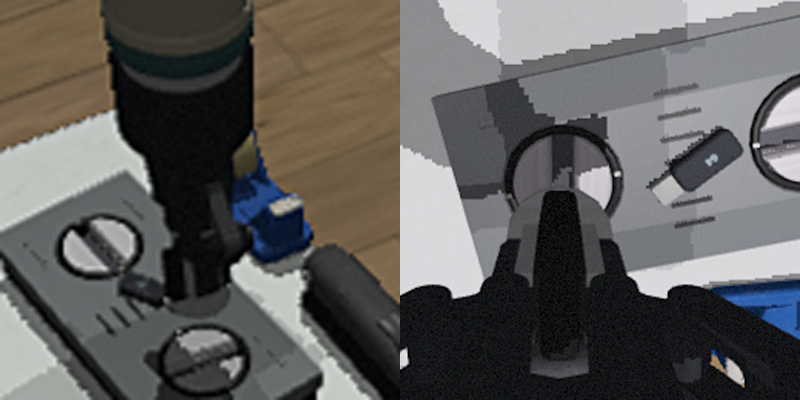

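The key hangs over the cam with its blade parallel to the slot, and the wrist crop shows the grip at (565,270) in line with the slot. I'll trim the position and lower it.

Call:
step_arm --plan '[{"dx": -0.003,"dy": 0.006,"dz": 0.05,"ax": 0,"ay": 0,"az": 0,"gripper": 0},{"dx": 0,"dy": 0,"dz": 0.08,"ax": 0,"ay": 0,"az": 0,"gripper": 0},{"dx": 0,"dy": 0,"dz": 0.03,"ax": 0,"ay": 0,"az": 0,"gripper": 0},{"dx": 0,"dy": 0,"dz": 0.012,"ax": 0,"ay": 0,"az": 0,"gripper": 0},{"dx": 0,"dy": 0,"dz": 0.012,"ax": 0,"ay": 0,"az": 0,"gripper": 0},{"dx": 0,"dy": 0,"dz": 0,"ax": 0,"ay": 0,"az": 0,"gripper": 0},{"dx": 0,"dy": 0,"dz": 0,"ax": 0,"ay": 0,"az": 0,"gripper": 0}]'

```text
clock: 7.32
eef_pos: [470.5, 48.6, 85.1]
tool_rot: [3.141, 0.001, 3.045]
force: [-0.0, -0.7, -0.0]
width: 10.8
gripper_force: 58.7
```

Call:
step_arm --plan '[{"dx": 0,"dy": -0.003,"dz": 0.01,"ax": 0,"ay": 0,"az": 0,"gripper": 0},{"dx": 0,"dy": 0,"dz": 0.01,"ax": 0,"ay": 0,"az": 0,"gripper": 0},{"dx": 0,"dy": 0,"dz": 0.008,"ax": 0,"ay": 0,"az": 0,"gripper": 0},{"dx": 0,"dy": 0,"dz": 0,"ax": 0,"ay": 0,"az": 0,"gripper": 0},{"dx": 0,"dy": 0,"dz": 0,"ax": 0,"ay": 0,"az": 0,"gripper": 0}]'

```text
clock: 7.95
eef_pos: [470.1, 47.7, 76.3]
tool_rot: [3.142, -0.0, 3.045]
force: [-0.2, -0.1, -1.2]
width: 11.5
gripper_force: 58.8
```

Call:
step_arm --plan '[{"dx": 0,"dy": 0,"dz": 0.004,"ax": 0,"ay": 0,"az": 0,"gripper": 0},{"dx": 0,"dy": 0,"dz": 0.003,"ax": 0,"ay": 0,"az": 0,"gripper": 0},{"dx": 0,"dy": 0,"dz": 0,"ax": 0,"ay": 0,"az": 0,"gripper": 0},{"dx": 0,"dy": 0,"dz": 0,"ax": 0,"ay": 0,"az": 0,"gripper": 0}]'

```text
clock: 8.45
eef_pos: [470.3, 47.7, 75.7]
tool_rot: [3.141, 0.001, 3.045]
force: [-3.2, -0.8, 17.1]
width: 11.4
gripper_force: 61.6
```

Contact force and height (75.7) fit a fully seated blade. I'll ease the pressure slightly and turn clockwise.

Call:
step_arm --plan '[{"dx": 0,"dy": 0,"dz": -0.003,"ax": 0,"ay": 0,"az": 0,"gripper": 0},{"dx": 0,"dy": 0,"dz": 0,"ax": 0,"ay": 0,"az": 0.08,"gripper": 0},{"dx": 0,"dy": 0,"dz": 0,"ax": 0,"ay": 0,"az": 0.08,"gripper": 0},{"dx": 0,"dy": 0,"dz": 0,"ax": 0,"ay": 0,"az": 0.08,"gripper": 0},{"dx": 0,"dy": 0,"dz": 0,"ax": 0,"ay": 0,"az": 0.08,"gripper": 0},{"dx": 0,"dy": 0,"dz": 0,"ax": 0,"ay": 0,"az": 0.08,"gripper": 0},{"dx": 0,"dy": 0,"dz": 0,"ax": 0,"ay": 0,"az": 0.08,"gripper": 0},{"dx": 0,"dy": 0,"dz": 0,"ax": 0,"ay": 0,"az": 0.08,"gripper": 0},{"dx": 0,"dy": 0,"dz": 0,"ax": 0,"ay": 0,"az": 0.08,"gripper": 0},{"dx": 0,"dy": 0,"dz": 0,"ax": 0,"ay": 0,"az": 0.08,"gripper": 0},{"dx": 0,"dy": 0,"dz": 0,"ax": 0,"ay": 0,"az": 0.08,"gripper": 0},{"dx": 0,"dy": 0,"dz": 0,"ax": 0,"ay": 0,"az": 0,"gripper": 0},{"dx": 0,"dy": 0,"dz": 0,"ax": 0,"ay": 0,"az": 0,"gripper": 0}]'

```text
clock: 10.07
eef_pos: [470.3, 46.3, 75.8]
tool_rot: [3.141, 0.001, 1.787]
force: [-2.0, -3.3, 9.2]
width: 11.7
gripper_force: 60.1
```

```bash
python3 -c "
from h import *
s=ctrl.read_state();print(s['torque'],s['qpos'])"
```

```text
[-0.86249254  0.37432045  0.06424005] [-0.32510077  0.70675907  0.24738544  2.14869221 -0.49438944  0.33861025
  0.55141359]
```

Call:
step_arm --plan '[{"dx": 0,"dy": 0,"dz": 0,"ax": 0,"ay": 0,"az": 0.08,"gripper": 0},{"dx": 0,"dy": 0,"dz": 0,"ax": 0,"ay": 0,"az": 0.07,"gripper": 0},{"dx": 0,"dy": 0,"dz": 0,"ax": 0,"ay": 0,"az": 0.06,"gripper": 0},{"dx": 0,"dy": 0,"dz": 0,"ax": 0,"ay": 0,"az": 0,"gripper": 0},{"dx": 0,"dy": 0,"dz": 0,"ax": 0,"ay": 0,"az": 0,"gripper": 0}]'

```text
clock: 10.7
eef_pos: [469.9, 46.2, 75.8]
tool_rot: [3.141, 0.001, 1.457]
force: [-2.4, -3.8, 10.0]
width: 11.1
gripper_force: 60.3
```

```bash
python3 -c "
from h import *
s=ctrl.read_state();print(s['torque'],s['tool_rot'])
w=cam('wrist');a=cam('side')
crop=lambda im,x0,y0,x1,y1:cv2.resize(im['color'][y0:y1,x0:x1,::-1],(400,400),interpolation=cv2.INTER_CUBIC)
cv2.imwrite('pics/t.png',np.hstack([crop(a,165,90,285,210),crop(w,130,80,390,340)]))"
```

```text
[-0.82029404  0.56482085 -0.06480322] [3.14116087e+00 1.26697855e-03 1.45730338e+00]
```

View pics/t.png

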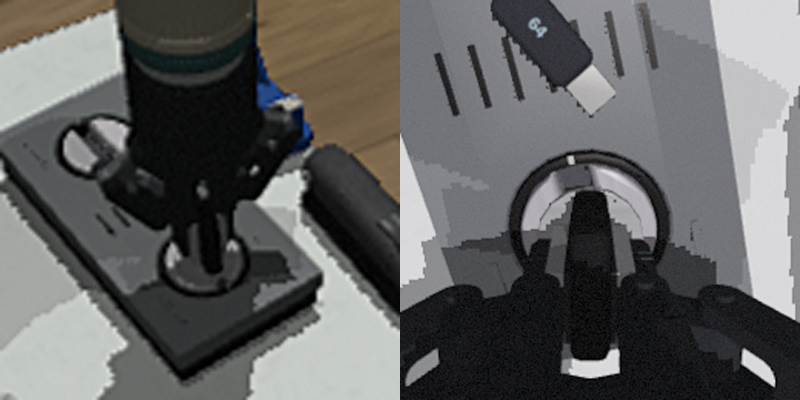

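The slot end (575,178) is almost at the cover's tick (570,160), so it is nearly home. I'll turn a bit further, to feel for the stop.

Call:
step_arm --plan '[{"dx": 0,"dy": 0,"dz": 0,"ax": 0,"ay": 0,"az": 0.025,"gripper": 0},{"dx": 0,"dy": 0,"dz": 0,"ax": 0,"ay": 0,"az": 0.025,"gripper": 0},{"dx": 0,"dy": 0,"dz": 0,"ax": 0,"ay": 0,"az": 0,"gripper": 0},{"dx": 0,"dy": 0,"dz": 0,"ax": 0,"ay": 0,"az": 0,"gripper": 0}]'

```text
clock: 11.3
eef_pos: [469.8, 46.2, 75.8]
tool_rot: [3.141, 0.001, 1.381]
force: [-2.7, -3.6, 9.7]
width: 11.4
gripper_force: 60.3
```

```bash
python3 -c "
from h import *
s=ctrl.read_state();print(s['torque'],s['tool_rot'],s['eef_pos'])"
```

```text
[-0.93867088  0.66619068  0.41752434] [3.14131281e+00 1.35058086e-03 1.38060248e+00] [469.76474801  46.22010316  75.76120361]
```

The torque has risen to 0.42 N m, so it's at the stop. I'll unwind within the play, release and go straight up.

Call:
step_arm --plan '[{"dx": 0,"dy": 0,"dz": -0.002,"ax": 0,"ay": 0,"az": -0.05,"gripper": 0},{"dx": 0,"dy": 0,"dz": 0,"ax": 0,"ay": 0,"az": 0,"gripper": 0},{"dx": 0,"dy": 0,"dz": 0,"ax": 0,"ay": 0,"az": 0,"gripper": 0.35},{"dx": 0,"dy": 0,"dz": 0,"ax": 0,"ay": 0,"az": 0,"gripper": 0.35},{"dx": 0,"dy": 0,"dz": 0,"ax": 0,"ay": 0,"az": 0,"gripper": 0.35},{"dx": 0,"dy": 0,"dz": 0,"ax": 0,"ay": 0,"az": 0,"gripper": 0.35},{"dx": 0,"dy": 0,"dz": -0.05,"ax": 0,"ay": 0,"az": 0,"gripper": 0.35},{"dx": 0,"dy": 0,"dz": -0.1,"ax": 0,"ay": 0,"az": 0,"gripper": 0.35},{"dx": 0,"dy": 0,"dz": -0.15,"ax": 0,"ay": 0,"az": 0,"gripper": 0.35},{"dx": 0,"dy": 0,"dz": -0.15,"ax": 0,"ay": 0,"az": 0,"gripper": 0.35},{"dx": 0,"dy": 0,"dz": 0,"ax": 0,"ay": 0,"az": 0,"gripper": 0.35},{"dx": 0,"dy": 0,"dz": 0,"ax": 0,"ay": 0,"az": 0,"gripper": 0.35}]'

```text
clock: 12.8
eef_pos: [469.6, 48.1, 210.3]
tool_rot: [-3.141, -0.0, 1.459]
force: [0.7, -0.6, 0.2]
width: 29.7
gripper_force: 0.0
```

```bash
python3 -c "
from h import *
w=cam('wrist');a=cam('side')
crop=lambda im,x0,y0,x1,y1:cv2.resize(im['color'][y0:y1,x0:x1,::-1],(400,400),interpolation=cv2.INTER_CUBIC)
C=cloud(w);d=np.hypot(C[...,0]-470,C[...,1]-47)
for h in (88,):
  b=(w['color'].max(2)<90)&(d<40)&(abs(C[...,2]-h)<6)
  P=onplane(w,np.argwhere(b)[:,::-1],h)[:,:2];print(cv2.minAreaRect(P.astype(np.float32)),C[b][:,2].mean(),b.sum())
cv2.imwrite('pics/e.png',np.hstack([crop(a,165,90,285,210),crop(w,170,80,330,240)]))"
```

```text
((469.8600158691406, 47.637184143066406), (42.5234260559082, 11.738758087158203), 83.98470306396484) 89.06210723928638 588
```

View pics/e.png

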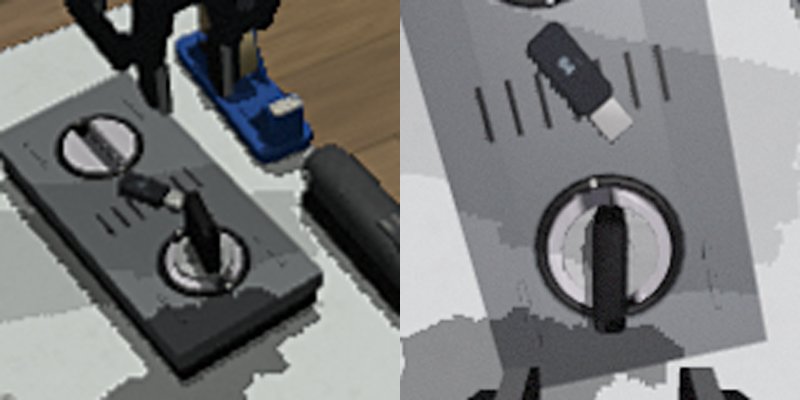

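The key stands upright and centred at (469.9, 47.6), with its top at 89 mm. The slot end (600,195) meets the tick, and the other fastener hasn't moved.

```bash
python3 -c "
from cell import ctrl
print(ctrl.finish_job())"
```

```text
the job is handed in; nothing more can be done
None
```

The job is handed in: the undone fastener is turned to its stop, the key stands released and upright in its slot, and the other fastener still looks locked in the last view; no verdict came back.

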